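# Pack the reed tins and pin the crate shut

## Task

Set the two tins that stand on the bench upright into the two empty cells of the wooden crate, one per cell, lowering them in rather than dropping them. Then swing the hinged flat bar all the way down over the tins so that its slot goes over the staple, and only then push the red-posted locking pin fully home through the staple's loop. Leave the reed plates, oil bottle, hammer and wooden block where they are.

Things in the scene. Friction and masses are not known exactly. Their poses are not given: they have to be found in the camera images.
- tin_a_mid (a point): round screw-lid tin, steel body with a paper band and a blue lid, 42 mm in diameter and 80 mm tall, about 0.18 kg, on the bench at the start; this point is its centre, half-way up (40 mm above its underside), z is its axis
- tin_b_mid (a point): round screw-lid tin, steel body with a paper band and a green lid, 42 mm in diameter and 80 mm tall, about 0.18 kg, on the bench at the start; this point is its centre, half-way up (40 mm above its underside), z is its axis
- tin_c_mid (a point): round screw-lid tin, steel body with a paper band and a yellow lid, 42 mm in diameter and 80 mm tall, about 0.18 kg, already standing in one of the three cells (any of them); it stays in the crate; this point is its centre, half-way up (40 mm above its underside), z is its axis
- cell0 (a point): centre of the floor of the staple-end cell of the fixed wooden crate (x across the row, away from the robot; y along the row towards the hinge; z up). Three cells in a row, 50 x 50 mm inside, 55 mm apart; floor 6 mm above the bench (a tin in it tops out at 86 mm), side walls and dividers 45 mm, end boards 90 mm. Empty cells show a red felt disc
- cell1 (a point): centre of the floor of the middle cell of the fixed wooden crate (x across the row, away from the robot; y along the row towards the hinge; z up). Three cells in a row, 50 x 50 mm inside, 55 mm apart; floor 6 mm above the bench (a tin in it tops out at 86 mm), side walls and dividers 45 mm, end boards 90 mm. Empty cells show a red felt disc
- cell2 (a point): centre of the floor of the hinge-end cell of the fixed wooden crate (x across the row, away from the robot; y along the row towards the hinge; z up). Three cells in a row, 50 x 50 mm inside, 55 mm apart; floor 6 mm above the bench (a tin in it tops out at 86 mm), side walls and dividers 45 mm, end boards 90 mm. Empty cells show a red felt disc
- hinge (a point): axis of the hasp's hinge at the crate's hinge end, 93 mm above the bench, 50 mm beyond the centre of the end cell; axes as the cells': x is the hinge line, -y points along the row to the staple, z up
- hasp (a joint): angle (rad) of the hasp bar. 0: closed, level along the row 4 mm above the tin lids, slot over the staple, its top 96 mm above the bench; 1.57: upright; it starts at 1.8 to 2.1, leaning outwards away from the crate, and turns up and over to close. The hinge is stiff (0.22 N m): it stays where it is left; 1 to 2 N at its end moves it
- hasp_tip (a point): middle of the free end of the hasp, an aluminium flat bar 26 mm wide, 6 mm thick, reaching 248 mm from the hinge axis, with a red band 190 mm from the hinge and a slot (8 x 30 mm) near its end; y points along the bar towards the hinge, z out of the face that is on top when closed
- staple (a point): centre of the staple's loop, on the ledge at the crate's staple end, 118 mm from the middle cell along the row, 108 mm above the bench; a steel arch standing 120 mm above the bench, legs 16 mm apart along the row; axes as the cells'
- pin (a joint): travel (m) of the locking pin, a captive steel rod 8 mm thick in a guide on the robot's side of the staple; it slides along +x of the crate (away from the robot's side) through the loop. 0: fully out, 0.036: fully home against its stop; starts near 0 to 0.008. It rubs with 2.5 N and stays where it is left
- pin_post (a point): middle of the clear part of the pin's upright red post, 116 mm above the bench; the post is a round peg 12 mm in diameter reaching 124 mm above the bench, 85 mm from the staple's centre on the robot's side when fully out; push it towards the staple; axes as the cells'; behind it (robot's side) is free
- reed_plates: stack of brass reed plates lying flat, 107 x 33 x 8 mm, origin at its underside; leave alone
- reed_plates2: second stack of brass reed plates, 107 x 33 x 6 mm, origin at its underside; leave alone
- oil_mid (a point): middle of an amber bottle with black cap, 56 mm in diameter, 130 mm tall; leave alone
- hammer: hammer lying on the bench, 240 mm long, handle to its -x; leave alone
- comb_block: dark wooden block 100 x 30 x 25 mm, origin at its underside; leave alone

How it is judged:
By the outcome, as a careful person would: the job done as asked, in the order asked, and still so for the second after the job is handed in, with the robot touching nothing.
It also fails if it takes over 69 s, if anything falls off the work surface, if the arm or the gripper's body presses on something with over 40 N, if the wrist force passes 120 N, or if a joint passes its speed limit or range.

## Robot

A 6-joint arm with a two-finger parallel gripper is mounted at the origin on the work surface. World frame = base frame: x ahead of the robot, y to its left, z up, the work surface at z = 0. Lengths are in m, angles in rad, forces in N, time in s.
With the tool pointing down it reaches from about 0.35 to 0.95 m from the base axis. Payload 17.4 kg.
Tool frame: the origin (TCP) lies midway between the tips of the shut fingers; the grasp point (between the pads) lies 19 mm behind it (ctrl.grasp_offset is the distance from the TCP to the grasp point, in m); z points along the fingers, x is the direction in which the jaws open and shut, and the axes are right-handed (so a half turn about z gives the same grasp; the last joint's range is limited). The gripper opens to 93 mm and grips with 3 to 60 N. Pads are 15 mm wide; open, the fingers measure 128 mm over their backs; the gripper's body (75 mm by 188 mm) begins 65 mm behind the grasp point.
Start: joints at [1.131, 0.116, 1.442, -0, 1.584, -0.038], TCP at [0.264, 0.621, 0.219] pointing down, gripper open.
Joint ranges: [-2.83, 2.83], [-0.83, 2.19], [0.07, 2.5], [-1.14, 4.28], [0.01, 3], [-2.97, 2.97]. Speed limits (rad/s): [1.89, 1.89, 2.22, 3.14, 3.14, 3.14].

## Interface

Orientations are given as a unit quaternion [x, y, z, w].
In Python, from bench import ctrl gives the robot as it stands.
- The arm moves only by the tool move_arm, never from a script. Its argument "steps" is one flat list of numbers, 7 for each row, row after row: the turn, a rotation vector about the tool's x, y, z in units of pi rad (1.0 is pi rad), then the shift along the tool's x, y, z in units of 0.12 m (1.0 is 0.12 m), then the closure, from 0 (fully open) to 1 (shut). A call has 1 to 10 rows; each row shifts and turns the commanded pose from where the row before left it, along the tool's axes as they then stand; what a row does not reach is not made up. A row lasts 1/12 s, in which the tool goes at most 41.7 mm and 7.16 degrees, less where a joint would pass 70% of its speed; a pose out of reach is approached as far as the arm can. A call with a number of a shift or a turn outside -1 to 1 is refused whole. A call with a gripper value outside its range is refused whole. The fingers move at their own pace and stop on an object; "force" is the grip in N (left out, the last holds). Time passes only in rows, so rows that do not move let the fingers close. It gives the time, the measured TCP pose, the force and the opening at its end, in the units of the state.
- ctrl.get_obs(): the state, without advancing time (a new reading comes with each control period).
- ctrl.get_image(name): name is "scene" or "side" or "wrist"; returns a dict with "image" (384x512x3 uint8, red, green, blue), "range_z" (384x512 float32, m along the optical axis (not along the pixel's ray), 0 where there is no reading), "fx", "fy", "cx", "cy" (pixels), "extrinsics" (4x4, takes a point from world to camera coordinates). Camera axes: x right, y down, z forward; pixel columns grow to the right and rows downward; lengths in m; the calibration is good to about 2 mm. A picture is of the moment at which its call begins.
- ctrl.finish_job(): hands the job in, once; it reports no verdict.
Trained networks look in a picture, given as the dict that the camera call returned (one of the last four; its "shot" number tells which), for a name from the list of things; names that differ only in an ending like _2 or _b are one class to them, and where a whole thing is asked for, a point or a joint stands for the part that bears it (a point fixed in the world has none). Each returns a list of dicts, best first, with "conf" (0 to 1); they miss things now and then, are a little off and sometimes report something else, mostly with a low value. They report only what shows in the picture. A call takes as long as a camera call.
- ctrl.recognise(picture, name): "bbox" ([left, top, right, bottom] in pixels, round what is visible of it).
- ctrl.spot_point(picture, name): "point" ([column, row] in pixels: a listed point, or the origin of a listed thing).
The state is a dict: "time_s": time; "qpos": joint angles; "dq": joint speeds; "tau": joint torques, N m; "eef_pos": TCP position; "tool_rot": TCP orientation; "wrist_force": force on the tool from outside, world axes, zero at the start; "wrist_torque": the same for the moment, N m; "gripper_width": opening from 0.0 (shut) to 1.0 (fully open).
Only numpy, scipy, OpenCV 4.12 (cv2) and the standard library are available. Lean on these libraries where they do the work, as an engineer would, in place of code of your own. Each camera call takes 0.05 s, during which the arm holds its last target. There are 200 camera calls.

## Working session

There is one attempt and no reset: what is moved stays moved. The work goes in short steps, Python scripts to look and compute and a tool call to move; the robot and the scene stay as the last step left them, time stands still between calls to the robot, and variables do not carry over. Pictures are saved under pics/ and viewed, about 8 in all and at most 12, crops included, and the job is handed in when it is done.

Besides the shell and the picture viewer there is one more tool, called after "Call:" as name(argument=value, ...) on one line, values as JSON. move_arm: Moves the arm, as the interface text tells. Its arguments: {"type":"object","properties":{"steps":{"type":"array","items":{"type":"number"}},"force":{"type":"number"}},"required":["steps"]}

```bash
ls; mkdir -p pics
cat > h.py <<'E'
import numpy as np, cv2
from bench import ctrl
from scipy.spatial.transform import Rotation as R
def save(p,n): cv2.imwrite('pics/'+n,p['image'][:,:,::-1])
def proj(p,X):
    c=p['extrinsics']@np.append(X,1); return p['fx']*c[0]/c[2]+p['cx'],p['fy']*c[1]/c[2]+p['cy']
def at_z(p,uv,z):
    E=np.array(p['extrinsics']);Rm=E[:3,:3];o=-Rm.T@E[:3,3]
    d=Rm.T@np.array([(uv[0]-p['cx'])/p['fx'],(uv[1]-p['cy'])/p['fy'],1]); return o+d*(z-o[2])/d[2]
def ray(p,uv):
    E=np.array(p['extrinsics']);Rm=E[:3,:3];o=-Rm.T@E[:3,3]
    d=Rm.T@np.array([(uv[0]-p['cx'])/p['fx'],(uv[1]-p['cy'])/p['fy'],1]); return o,d/np.linalg.norm(d)
def tri(L):
    A=np.zeros((3,3));b=np.zeros(3)
    for o,d in L:
        M=np.eye(3)-np.outer(d,d);A+=M;b+=M@o
    return np.linalg.solve(A,b)
def cloud(p):
    E=np.array(p['extrinsics']);z=p['range_z'];v,u=np.indices(z.shape)
    c=np.stack([(u-p['cx'])/p['fx']*z,(v-p['cy'])/p['fy']*z,z],-1)
    return (c-E[:3,3])@E[:3,:3]
E
cat > a.py <<'E'
from h import *
np.set_printoptions(precision=3,suppress=True)
P={n:ctrl.get_image(n) for n in('scene','side')}
cv2.imwrite('pics/a.png',np.vstack([P['scene']['image'],P['side']['image']])[:,:,::-1][:, :])
im=np.hstack([P['scene']['image'],P['side']['image']])[:,:,::-1]
for n in P: save(P[n],n+'0.png')
for k in 'tin_a_mid tin_b_mid tin_c_mid cell0 cell1 cell2 hinge hasp_tip staple pin_post oil_mid hammer comb_block reed_plates'.split():
    L=[]
    for n in P:
        r=ctrl.spot_point(P[n],k)
        if r: L.append(ray(P[n],r[0]['point']))
        print(k,n,[(np.round(q['point']).astype(int).tolist(),round(q['conf'],2)) for q in r[:3]], cloud(P[n])[int(r[0]['point'][1]),int(r[0]['point'][0])] if r else '')
    if len(L)==2: print('   tri',tri(L))
print(ctrl.get_obs())
E
python3 a.py
```

```text
pics
tin_a_mid scene [([201, 209], 0.56), ([290, 182], 0.34)] [ 0.58  -0.331  0.054]
tin_a_mid side [([285, 180], 0.65), ([192, 271], 0.49)] [ 0.551 -0.303  0.058]
   tri [ 0.56  -0.324  0.038]
tin_b_mid scene [([218, 180], 0.58)] [ 0.446 -0.245  0.046]
tin_b_mid side [([307, 216], 0.76)] [ 0.419 -0.221  0.073]
   tri [ 0.433 -0.245  0.038]
tin_c_mid scene [([291, 183], 0.63)] [ 0.567 -0.067  0.066]
tin_c_mid side [([220, 234], 0.61)] [ 0.537 -0.039  0.071]
   tri [ 0.547 -0.053  0.048]
cell0 scene [([293, 193], 0.92), ([325, 187], 0.75), ([306, 188], 0.68)] [ 0.581 -0.069  0.038]
cell0 side [([195, 273], 0.88), ([208, 260], 0.77)] [0.533 0.05  0.005]
   tri [ 0.528  0.003 -0.02 ]
cell1 scene [([293, 193], 0.92), ([325, 187], 0.75), ([306, 188], 0.68)] [ 0.581 -0.069  0.038]
cell1 side [([195, 273], 0.88), ([208, 260], 0.77)] [0.533 0.05  0.005]
   tri [ 0.528  0.003 -0.02 ]
cell2 scene [([293, 193], 0.92), ([325, 187], 0.75), ([306, 188], 0.68)] [ 0.581 -0.069  0.038]
cell2 side [([195, 273], 0.88), ([208, 260], 0.77)] [0.533 0.05  0.005]
   tri [ 0.528  0.003 -0.02 ]
hinge scene [(
[... 1054 characters left out ...]
 162], 0.84)] [ 0.678 -0.349  0.023]
   tri [ 0.689 -0.359  0.004]
reed_plates scene [([238, 185], 0.71), ([348, 229], 0.42)] [ 0.43  -0.18   0.006]
reed_plates side [([288, 243], 0.89), ([152, 220], 0.77)] [ 0.427 -0.17   0.009]
   tri [ 0.428 -0.178  0.   ]
{'time_s': 1.5, 'qpos': array([ 1.131,  0.116,  1.442, -0.   ,  1.584, -0.038]), 'dq': array([-0.001, -0.001, -0.001,  0.001,  0.   , -0.   ]), 'tau': array([ -0.   , -72.1  , -62.276,   0.078,   0.018,   0.   ]), 'eef_pos': array([0.264, 0.621, 0.219]), 'tool_rot': array([ 0.834,  0.552, -0.   ,  0.   ]), 'wrist_force': array([-0.073, -0.372,  0.3  ]), 'wrist_torque': array([-0.034,  0.007,  0.007]), 'gripper_width': 1.000222740231551}
```

View scene.

```bash
python3 -c "
import cv2
a=cv2.imread('pics/scene0.png');b=cv2.imread('pics/side0.png')
cv2.imwrite('pics/s1.png',cv2.resize(a[50:290,110:430],(800,600),interpolation=cv2.INTER_CUBIC))
cv2.imwrite('pics/s2.png',cv2.resize(b[120:330,90:370],(800,600),interpolation=cv2.INTER_CUBIC))"
```

```text
(no output)
```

View pics/s1.png

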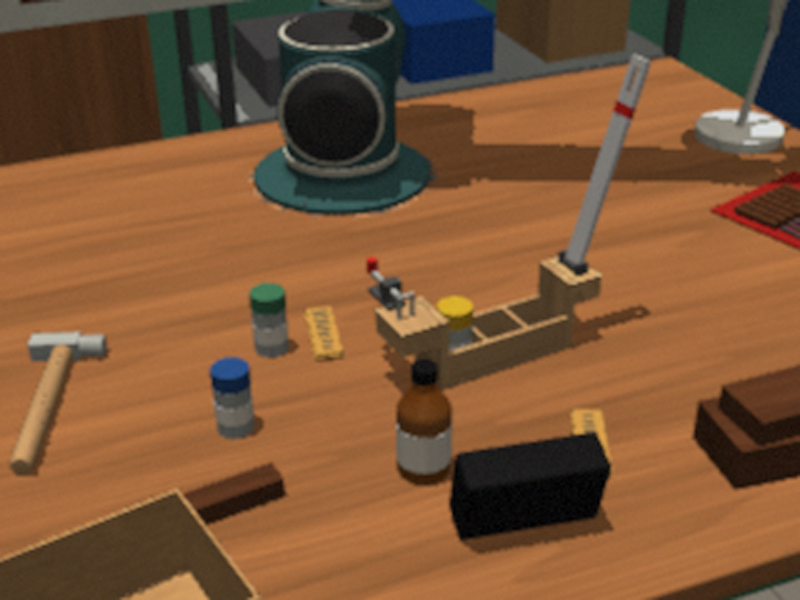

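View pics/s2.png

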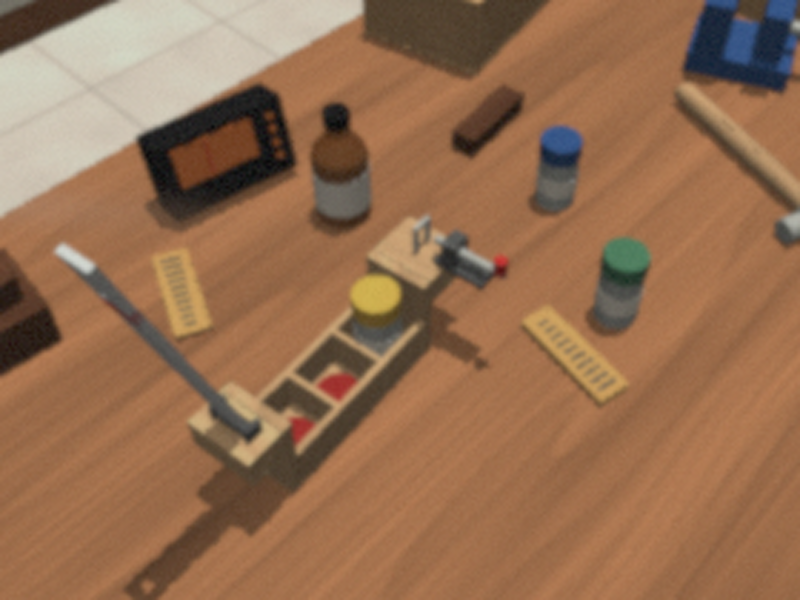

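Scene: green tin at crop-1 (268,320), blue (233,398), yellow in the staple-end cell. The middle and hinge-end cells are empty (red felt, crop-2 (337,385) and (300,430)). The hasp leans outwards. Triangulated points agree with the given heights and crate lengths (staple–hinge 220 mm against 223).

```bash
cat > plan.py <<'E'
import sys; from h import *
# usage: plan.py x y z yaw_deg rows
x,y,z,yaw,n=map(float,sys.argv[1:6]);n=int(n)
o=ctrl.get_obs();p0=o['eef_pos'];R0=R.from_quat(o['tool_rot'])
c,s=np.cos(np.radians(yaw)),np.sin(np.radians(yaw))
R1=R.from_matrix(np.array([[c,s,0],[s,-c,0],[0,0,-1]]))
rv=(R0.inv()*R1).as_rotvec()
w=R.from_rotvec(rv/n);d=(np.array([x,y,z])-p0)/n
print('pos',p0.round(4),'yaw',np.degrees(np.arctan2(*R0.as_matrix()[[1,0],0])).round(2),'t',round(o['time_s'],2),'F',o['wrist_force'].round(1),'g',round(o['gripper_width'],3))
Rc=R0
for i in range(n):
    if i==0 or np.linalg.norm(rv)>.02: print(*(rv/n/np.pi).round(4),*(Rc.inv().apply(d)/.12).round(4))
    Rc=Rc*w
E
python3 plan.py 0.433 -0.245 0.22 4.4 30
```

```text
pos [0.264  0.6213 0.2186] yaw 66.98 t 1.5 F [-0.1 -0.4  0.3] g 1.0
0.0 0.0 0.0116 -0.2031 0.1373 -0.0004
0.0 0.0 0.0116 -0.198 0.1446 -0.0004
0.0 0.0 0.0116 -0.1926 0.1517 -0.0004
0.0 0.0 0.0116 -0.1869 0.1586 -0.0004
0.0 0.0 0.0116 -0.181 0.1653 -0.0004
0.0 0.0 0.0116 -0.1749 0.1718 -0.0004
0.0 0.0 0.0116 -0.1685 0.1781 -0.0004
0.0 0.0 0.0116 -0.1619 0.1841 -0.0004
0.0 0.0 0.0116 -0.1551 0.1898 -0.0004
0.0 0.0 0.0116 -0.1481 0.1954 -0.0004
0.0 0.0 0.0116 -0.1409 0.2006 -0.0004
0.0 0.0 0.0116 -0.1335 0.2056 -0.0004
0.0 0.0 0.0116 -0.1259 0.2103 -0.0004
0.0 0.0 0.0116 -0.1182 0.2148 -0.0004
0.0 0.0 0.0116 -0.1103 0.219 -0.0004
0.0 0.0 0.0116 -0.1023 0.2228 -0.0004
0.0 0.0 0.0116 -0.0941 0.2264 -0.0004
0.0 0.0 0.0116 -0.0858 0.2297 -0.0004
0.0 0.0 0.0116 -0.0774 0.2326 -0.0004
0.0 0.0 0.0116 -0.0688 0.2353 -0.0004
0.0 0.0 0.0116 -0.0602 0.2377 -0.0004
0.0 0.0 0.0116 -0.0515 0.2397 -0.0004
0.0 0.0 0.0116 -0.0428 0.2414 -0.0004
0.0 0.0 0.0116 -0.034 0.2428 -0.0004
0.0 0.0 0.0116 -0.0251 0.2439 -0.0004
0.0 0.0 0.0116 -0.0162 0.2446 -0.0004
0.0 0.0 0.0116 -0.0073 0.2451 -0.0004
0.0 0.0 0.0116 0.0016 0.2452 -0.0004
0.0 0.0 0.0116 0.0106 0.2449 -0.0004
0.0 0.0 0.0116 0.0195 0.2444 -0.0004
```

Call:
move_arm(steps=[0,0,0.012,-0.203,0.137,0,0,0,0,0.012,-0.198,0.145,0,0,0,0,0.012,-0.193,0.152,0,0,0,0,0.012,-0.187,0.159,0,0,0,0,0.012,-0.181,0.165,0,0,0,0,0.012,-0.175,0.172,0,0,0,0,0.012,-0.168,0.178,0,0,0,0,0.012,-0.162,0.184,0,0,0,0,0.012,-0.155,0.19,0,0,0,0,0.012,-0.148,0.195,0,0])

```text
time_s: 2.33
eef_pos: [0.3186, 0.3309, 0.2187]
tool_rot: [0.923, 0.385, 0.0, -0.0]
wrist_force: [1.4, 0.3, -0.2]
gripper_width: 1.002
```

Call:
move_arm(steps=[0,0,0.012,-0.141,0.2,0,0,0,0,0.012,-0.133,0.206,0,0,0,0,0.012,-0.126,0.21,0,0,0,0,0.012,-0.118,0.215,0,0,0,0,0.012,-0.11,0.219,0,0,0,0,0.012,-0.102,0.223,0,0,0,0,0.012,-0.094,0.226,0,0,0,0,0.012,-0.086,0.23,0,0,0,0,0.012,-0.077,0.233,0,0,0,0,0.012,-0.069,0.235,0,0])

```text
time_s: 3.17
eef_pos: [0.3696, 0.0411, 0.219]
tool_rot: [0.979, 0.205, 0.0, 0.0]
wrist_force: [1.0, 0.5, -0.4]
gripper_width: 1.001
```

```bash
python3 plan.py 0.433 -0.245 0.22 4.4 10 | cut -c1-90
python3 - <<'E'
from h import *
p=ctrl.get_image('scene');c=cloud(p);o=ctrl.get_obs()
d=(c-o['eef_pos'])@R.from_quat(o['tool_rot']).as_matrix()
m=(d[...,2]<-.09)&(d[...,2]>-.16)&(np.abs(d[...,:2]).max(-1)<.15)
print(m.sum(),np.percentile(d[m],[1,50,99],axis=0).round(3))
E
```

```text
pos [0.3696 0.0411 0.219 ] yaw 23.68 t 3.17 F [ 1.   0.5 -0.4] g 1.001
0.0 -0.0 0.0107 -0.0473 0.2396 -0.0008
0.0 -0.0 0.0107 -0.0392 0.241 -0.0008
0.0 -0.0 0.0107 -0.0311 0.2422 -0.0008
0.0 -0.0 0.0107 -0.023 0.2431 -0.0008
0.0 -0.0 0.0107 -0.0148 0.2438 -0.0008
0.0 -0.0 0.0107 -0.0066 0.2441 -0.0008
0.0 -0.0 0.0107 0.0017 0.2442 -0.0008
0.0 -0.0 0.0107 0.0099 0.244 -0.0008
0.0 -0.0 0.0107 0.0181 0.2435 -0.0009
0.0 -0.0 0.0107 0.0263 0.2428 -0.0009
1223 [[-0.091 -0.032 -0.157]
 [ 0.012  0.019 -0.122]
 [ 0.094  0.037 -0.092]]
```

Call:
move_arm(steps=[0,0,0.011,-0.047,0.24,0,0,0,0,0.011,-0.039,0.241,0,0,0,0,0.011,-0.031,0.242,0,0,0,0,0.011,-0.023,0.243,0,0,0,0,0.011,-0.015,0.244,0,0,0,0,0.011,-0.007,0.244,0,0,0,0,0.011,0.002,0.244,0,0,0,0,0.011,0.01,0.244,0,0,0,0,0.01,0.018,0.243,0,0,0,0,0.01,0.026,0.243,0,0])

```text
time_s: 4.05
eef_pos: [0.4326, -0.2452, 0.2187]
tool_rot: [0.999, 0.037, 0.0, 0.0]
wrist_force: [1.3, 0.6, 0.0]
gripper_width: 1.001
```

```bash
cat > w.py <<'E'
from h import *; import sys
np.set_printoptions(precision=4,suppress=True)
p=ctrl.get_image('wrist');save(p,sys.argv[1]+'.png');c=cloud(p);o=ctrl.get_obs()
print(o['eef_pos'],o['tool_rot'],o['time_s'])
z=c[...,2];im=p['image'].astype(int)
hsv=cv2.cvtColor(p['image'],cv2.COLOR_RGB2HSV)
ok=p['range_z']>0
for n,lo,hi in [('green',45,85),('blue',100,125),('yellow',22,33),('red',-1,6)]:
    m=ok&(hsv[...,0]>lo)&(hsv[...,0]<hi)&(hsv[...,1]>110)&(hsv[...,2]>50)
    if n!='red': m&=(z>.06)&(z<.1)
    else: m&=((z>0)&(z<.015)|(z>.1))&(hsv[...,1]>160)
    k,l,s,_=cv2.connectedComponentsWithStats(m.astype(np.uint8))
    for i in range(1,k):
        if s[i,4]<60: continue
        q=c[l==i]; zt=np.median(q[:,2]); t=q[np.abs(q[:,2]-zt)<.004]
        print(n,s[i,:5],'n',len(t),'mid',(t.min(0)+t.max(0))/2,'ext',np.ptp(t,axis=0),'mean',t.mean(0))
E
python3 w.py w1
```

```text
[ 0.4331 -0.2487  0.2182] [ 0.9994  0.0351 -0.0002  0.0006] 4.1
blue [373 236  23  24 132] n 96 mid [ 0.5721 -0.3058  0.0789] ext [0.0199 0.0168 0.005 ] mean [ 0.5725 -0.304   0.0799]
red [315  31  19  20 272] n 235 mid [ 0.4769 -0.1254  0.1232] ext [0.0115 0.0111 0.0062] mean [ 0.4768 -0.1256  0.1241]
```

View pics/w1.png

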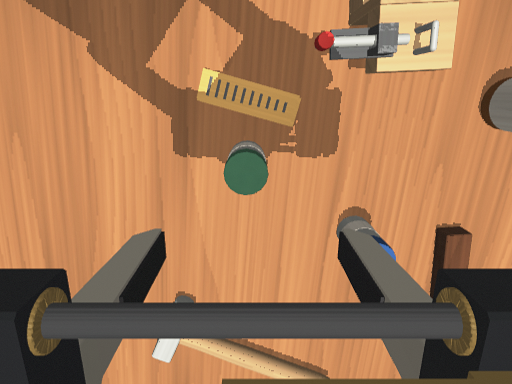

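```bash
cat > w2.py <<'E'
from h import *; import sys
np.set_printoptions(precision=4,suppress=True)
p=ctrl.get_image('wrist');save(p,sys.argv[1]+'.png');c=cloud(p);o=ctrl.get_obs()
print(o['eef_pos'],o['time_s'])
z=c[...,2];ok=p['range_z']>0
d=c-o['eef_pos']
for lo,hi in [(.074,.090),(.090,.099),(.1165,.13)]:
    m=ok&(z>lo)&(z<hi); k,l,s,_=cv2.connectedComponentsWithStats(m.astype(np.uint8),connectivity=4)
    for i in range(1,k):
        if s[i,4]<40 or s[i,1]>300: continue
        t=c[l==i]; print((lo,hi),s[i],'mid',(t.min(0)+t.max(0))/2,'ext',np.ptp(t,axis=0),'mean',t.mean(0),'rgb',p['image'][l==i].mean(0).astype(int))
E
python3 w2.py w2
```

```text
[ 0.4327 -0.2465  0.2181] 4.15
(0.074, 0.09) [372   0  12  21 136] mid [ 0.5241 -0.0972  0.0821] ext [0.0044 0.0144 0.0159] mean [ 0.5234 -0.0976  0.0828] rgb [104  86  63]
(0.074, 0.09) [370  52  14  16 124] mid [ 0.5304 -0.1351  0.0822] ext [0.0074 0.012  0.0156] mean [ 0.5281 -0.1352  0.0832] rgb [115  96  71]
(0.074, 0.09) [418  59  22   7  42] mid [ 0.5744 -0.1349  0.0821] ext [0.0244 0.0043 0.0158] mean [ 0.573  -0.1354  0.0857] rgb [189 160 115]
(0.074, 0.09) [ 223  147   45   45 1561] mid [ 0.4269 -0.2377  0.0786] ext [0.0409 0.0423 0.0091] mean [ 0.4271 -0.2367  0.08  ] rgb [ 65 104  78]
(0.074, 0.09) [373 237  24  24 207] mid [ 0.5709 -0.3085  0.0782] ext [0.0249 0.0216 0.008 ] mean [ 0.5716 -0.3052  0.0796] rgb [ 65 102 161]
(0.09, 0.099) [ 329    0  131   67 2788] mid [ 0.5381 -0.1149  0.0945] ext [0.1018 0.052  0.0089] mean [ 0.5479 -0.1172  0.0917] rgb [206 184 137]
(0.09, 0.099) [439  14  14  18  98] mid [ 0.5772 -0.1056  0.091 ] ext [0.0111 0.0123 0.002 ] mean [ 0.5762 -0.1056  0.0907] rgb [238 210 149]
(0.09, 0.099) [330  22  40   9 270] mid [ 0.5006 -0.1138  0.0956] ext [0.0297 0.0078 0.0065] mean [ 0.5013 -0.1137  0.0953] rgb [118 115 111]
(0.1165, 0.13) [429  13  11  32 229] mid [ 0.5561 -0.1158  0.1191] ext [0.0068 0.0203 0.0048] mean [ 0.5557 -0.116   0.1191] rgb [198 197 189]
(0.1165, 0.13) [376  16  23  32 640] mid [ 0.5225 -0.12    0.119 ] ext [0.0165 0.0212 0.0048] mean [ 0.5223 -0.1198  0.1192] rgb [122 121 118]
(0.1165, 0.13) [315  25  19  19 275] mid [ 0.477  -0.1255  0.1212] ext [0.0116 0.0115 0.0094] mean [ 0.4766 -0.1257  0.1236] rgb [184  58  53]
```

Call:
move_arm(steps=[0,0,0.002,-0.021,-0.041,0.15,0,0,0,0.002,-0.021,-0.041,0.2,0,0,0,0.002,0,0,0.2,0,0,0,0.002,0,0,0.2,0,0,0,0.002,0,0,0.2,0,0,0,0.002,0,0,0.2,0,0,0,0,0,0,0.15,0,0,0,0,0,0,0.12,0,0,0,0,0,0,0,0])

```text
time_s: 4.9
eef_pos: [0.4256, -0.2329, 0.0455]
tool_rot: [1.0, 0.019, -0.002, -0.001]
wrist_force: [-0.3, 0.4, -1.4]
gripper_width: 0.998
```

Call:
move_arm(steps=[0,0,0,0,0,0,1,0,0,0,0,0,0,1,0,0,0,0,0,0,1,0,0,0,0,0,0,1,0,0,0,0,0,0,1,0,0,0,0,0,0,1,0,0,0,0,0,0,1,0,0,0,0,0,0,1], force=20)

```text
time_s: 5.57
eef_pos: [0.4268, -0.2342, 0.0483]
tool_rot: [1.0, 0.019, 0.0, 0.0]
wrist_force: [-0.6, -0.6, 0.1]
gripper_width: 0.475
```

Call:
move_arm(steps=[0,0,0,0,0,-0.1,1,0,0,-0.007,0,0,-0.25,1,0,0,-0.007,0,0,-0.28,1,0,0,-0.007,0,0,-0.28,1,0,0,-0.006,0,0,-0.28,1,0,0,0,0.04,-0.05,-0.28,1,0,0,0,0.1,-0.1,-0.2,1,0,0,0,0.171,-0.195,0,1,0,0,0,0.171,-0.195,0,1,0,0,0,0.171,-0.195,0,1])

```text
time_s: 6.4
eef_pos: [0.4942, -0.136, 0.2501]
tool_rot: [0.998, 0.061, 0.001, 0.0]
wrist_force: [0.2, -0.4, -2.0]
gripper_width: 0.448
```

Call:
move_arm(steps=[0,0,0,0.171,-0.195,0,1,0,0,0,0.171,-0.195,0,1,0,0,0,0.12,-0.12,0,1,0,0,0,0.04,-0.06,0,1,0,0,0,0,0,0,1,0,0,0,0,0,0,1])

```text
time_s: 6.9
eef_pos: [0.5448, -0.062, 0.249]
tool_rot: [0.998, 0.062, -0.0, 0.0]
wrist_force: [-0.0, -0.5, -2.1]
gripper_width: 0.448
```

```bash
python3 w2.py w3; python3 plan.py 0.53 0.05 0.25 7 5
```

```text
[ 0.5447 -0.0625  0.249 ] 6.95
(0.074, 0.09) [265   2  20   6  40] mid [0.5463 0.0924 0.0888] ext [0.0165 0.0036 0.0024] mean [0.5462 0.0925 0.0892] rgb [230 204 151]
(0.074, 0.09) [223  10  70  11 328] mid [0.5334 0.0814 0.082 ] ext [0.0607 0.0084 0.016 ] mean [0.5324 0.0812 0.0834] rgb [121  99  73]
(0.074, 0.09) [ 236  145   42   42 1375] mid [ 0.549  -0.0527  0.0813] ext [0.0409 0.0411 0.0141] mean [ 0.5489 -0.0518  0.0858] rgb [209 163  65]
(0.074, 0.09) [ 459  177   53  112 1644] mid [ 0.8037 -0.0957  0.082 ] ext [0.0209 0.1251 0.016 ] mean [ 0.8047 -0.099   0.082 ] rgb [111  66  39]
(0.074, 0.09) [226 188  61  11 335] mid [ 0.5522 -0.0801  0.082 ] ext [0.061  0.0122 0.0159] mean [ 0.5531 -0.0782  0.0839] rgb [142 120  89]
(0.074, 0.09) [358 248  51  20 551] mid [ 0.7036 -0.1418  0.082 ] ext [0.0516 0.0268 0.0159] mean [ 0.6974 -0.1368  0.083 ] rgb [127  82  47]
(0.074, 0.09) [484 251  28  47 506] mid [ 0.8308 -0.1387  0.0864] ext [0.0271 0.0586 0.0071] mean [ 0.8312 -0.1439  0.0875] rgb [49 48 48]
(0.09, 0.099) [230   0  64  17 489] mid [0.536  0.086  0.0916] ext [0.0549 0.014
[... 314 characters left out ...]
.0924] rgb [46 45 46]
(0.09, 0.099) [187 218  35  13 346] mid [ 0.5031 -0.1167  0.0944] ext [0.0341 0.016  0.0079] mean [ 0.5009 -0.1155  0.0947] rgb [109 104 100]
(0.09, 0.099) [373 260  32   8 171] mid [ 0.7031 -0.1396  0.0938] ext [0.0324 0.0106 0.0075] mean [ 0.7023 -0.1386  0.093 ] rgb [148  94  52]
(0.1165, 0.13) [213 229   6  20  64] mid [ 0.5171 -0.1198  0.1192] ext [0.0048 0.0199 0.0039] mean [ 0.5172 -0.1168  0.1189] rgb [139 139 138]
(0.1165, 0.13) [166 233  14  14 148] mid [ 0.4778 -0.1244  0.1211] ext [0.0112 0.0117 0.009 ] mean [ 0.4778 -0.1236  0.123 ] rgb [210  68  63]
pos [ 0.5447 -0.0625  0.249 ] yaw 7.02 t 6.95 F [-0.   0.8 -2.1] g 0.445
0.0 0.0 0.0 -0.0013 -0.1891 -0.0018
```

View pics/w3.png

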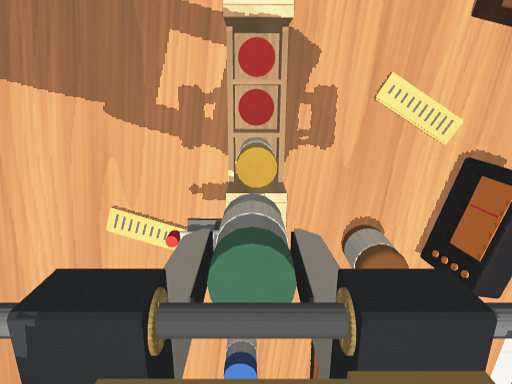

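Wrist view with green tin in hand: felts of hinge-end and middle cells at (257,57) and (256,106), yellow tin at (257,167), crate square to the tool at yaw 7°, blue tin beneath at (240,365).

```bash
cat > f.py <<'E'
from h import *
np.set_printoptions(precision=4,suppress=True)
p=ctrl.get_image('wrist');c=cloud(p);o=ctrl.get_obs();z=c[...,2]
hsv=cv2.cvtColor(p['image'],cv2.COLOR_RGB2HSV)
m=((hsv[...,0]<6)|(hsv[...,0]>174))&(hsv[...,1]>160)&(z<.02)&(z>-.01)
k,l,s,cc=cv2.connectedComponentsWithStats(m.astype(np.uint8))
for i in range(1,k):
    if s[i,4]>200:
        t=c[l==i];print('felt',cc[i],s[i,4],'mid',(t.min(0)+t.max(0))/2,'ext',np.ptp(t,axis=0),t.mean(0))
T=R.from_quat(o['tool_rot']).as_matrix();d=(c-o['eef_pos'])@T
m=(d[...,2]<-.026)&(d[...,2]>-.040)&(abs(d[...,0])<.025)&(abs(d[...,1])<.06)
t=d[m];print('held',len(t),'min',t.min(0),'max',t.max(0),'mean',t.mean(0)); print(o['eef_pos'],o['time_s'])
E
python3 f.py
```

```text
felt [256.3076  56.0382] 1125 mid [0.5362 0.056  0.0071] ext [0.0413 0.0406 0.0052] [0.5363 0.0563 0.007 ]
felt [255.9432 106.3327] 986 mid [0.5428 0.0011 0.0069] ext [0.0406 0.0406 0.0051] [0.5428 0.0016 0.007 ]
held 5283 min [-0.0249 -0.0176 -0.04  ] max [ 0.025   0.0136 -0.026 ] mean [ 0.0004 -0.0021 -0.0301]
[ 0.5446 -0.0627  0.249 ] 7.0
```

Call:
move_arm(steps=[0,0,0,0.01,-0.203,0,1,0,0,0,0.01,-0.203,0,1,0,0,0,0.01,-0.203,0,1,0,0,0,0.01,-0.203,0,1,0,0,0,0.011,-0.204,0,1,0,0,0,0,0,0.2,1,0,0,0,0,0,0.2,1,0,0,0,0,0,0.2,1,0,0,0,0,0,0.2,1,0,0,0,0,0,0.1,1])

```text
time_s: 7.83
eef_pos: [0.5351, 0.0588, 0.138]
tool_rot: [0.998, 0.061, -0.001, 0.0]
wrist_force: [-0.5, -0.1, -1.9]
gripper_width: 0.444
```

```bash
python3 f.py; python3 plan.py 0.5358 0.059 0.065 6.9 6 | head -2
```

```text
felt [251.6918 189.9521] 438 mid [0.5366 0.0514 0.0072] ext [0.0409 0.0166 0.0042] [0.5364 0.0531 0.0069]
held 5367 min [-0.025  -0.0171 -0.04  ] max [ 0.025   0.0139 -0.026 ] mean [ 0.0005 -0.002  -0.0311]
[0.5348 0.0589 0.1368] 7.8833
pos [0.5348 0.0589 0.1368] yaw 6.97 t 7.88 F [-0.5 -0.5 -3.9] g 0.45
-0.0 0.0002 0.0001 0.0018 0.0001 0.0997
```

Call:
move_arm(steps=[0,0,0,0.01,0,0.08,1,0,0,0,0,0,0.12,1,0,0,0,0,0,0.12,1,0,0,0,0,0,0.12,1,0,0,0,0,0,0.1,1,0,0,0,0,0,0.08,1,0,0,0,0,0,0.03,1,0,0,0,0,0,0.02,1,0,0,0,0,0,0.015,1,0,0,0,0,0,0,1])

```text
time_s: 8.72
eef_pos: [0.5377, 0.0601, 0.0587]
tool_rot: [0.998, 0.061, 0.0, 0.0]
wrist_force: [-0.1, -0.4, -1.6]
gripper_width: 0.441
```

Call:
move_arm(steps=[0,0,0,-0.008,0,0,1,0,0,0,0,0,0.01,1,0,0,0,0,0,0.01,1,0,0,0,0,0,0.01,1,0,0,0,0,0,0,1])

```text
time_s: 9.13
eef_pos: [0.5371, 0.06, 0.0561]
tool_rot: [0.998, 0.061, 0.001, 0.0]
wrist_force: [-2.8, -0.4, 10.2]
gripper_width: 0.448
```

Call:
move_arm(steps=[0,0,0,0,0,0,0.3,0,0,0,0,0,0,0.2,0,0,0,0,0,0,0.1,0,0,0,0,0,0,0,0,0,0,0,0,-0.1,0,0,0,0,0,0,-0.2,0,0,0,0,0,0,-0.25,0,0,0,0,0,0,-0.3,0,0,0,0,0,0,-0.3,0,0,0,0,0,0,-0.25,0])

```text
time_s: 9.97
eef_pos: [0.5364, 0.06, 0.2266]
tool_rot: [0.998, 0.061, 0.001, -0.0]
wrist_force: [0.2, -0.1, 0.4]
gripper_width: 0.997
```

```bash
python3 plan.py 0.56 -0.315 0.22 6.9 12 | head -2
```

```text
pos [0.5364 0.06   0.2266] yaw 7.04 t 9.97 F [ 0.2 -0.1  0.4] g 0.997
0.0 -0.0001 0.0001 -0.0157 0.2605 0.0046
```

Call:
move_arm(steps=[0,0,0,-0.01,0.2,0,0,0,0,0,-0.016,0.29,0,0,0,0,0,-0.016,0.29,0,0,0,0,0,-0.016,0.29,0,0,0,0,0,-0.016,0.29,0,0,0,0,0,-0.016,0.29,0,0,0,0,0,-0.016,0.29,0,0,0,0,0,-0.016,0.29,0,0,0,0,0,-0.016,0.29,0,0,0,0,0,-0.016,0.29,0,0])

```text
time_s: 10.8
eef_pos: [0.5592, -0.2787, 0.2239]
tool_rot: [0.998, 0.061, 0.0, 0.0]
wrist_force: [0.7, 0.3, -0.1]
gripper_width: 1.001
```

Call:
move_arm(steps=[0,0,0,-0.016,0.29,0,0,0,0,0,0,0.2,0,0,0,0,0,0,0,0,0,0,0,0,0,0,0,0])

```text
time_s: 11.13
eef_pos: [0.5646, -0.3365, 0.2231]
tool_rot: [0.998, 0.061, -0.0, -0.0]
wrist_force: [0.5, -0.3, 0.6]
gripper_width: 1.001
```

```bash
python3 w2.py w4 | grep -v "(0.09, \|0.11"; python3 plan.py 0.56 -0.315 0.22 6.9 12 | head -2
```

```text
[ 0.5647 -0.3355  0.2233] 11.1833
(0.074, 0.09) [414   0  64  27 805] mid [ 0.7047 -0.1757  0.082 ] ext [0.0488 0.0177 0.016 ] mean [ 0.6993 -0.1773  0.0834] rgb [113  73  42]
(0.074, 0.09) [424 273  13  24 191] mid [ 0.7631 -0.4237  0.082 ] ext [0.0116 0.0203 0.0158] mean [ 0.7607 -0.4217  0.0815] rgb [95 75 53]
pos [ 0.5647 -0.3355  0.2233] yaw 7.0 t 11.18 F [ 0.1  0.6 -0.8] g 1.001
-0.0 0.0 0.0 -0.0015 -0.0145 0.0023
```

Run:
```python
from h import *
p=ctrl.get_image('wrist');c=cloud(p);save(p,'w5.png');z=c[...,2]
m=(abs(c[...,0]-.56)<.06)&(abs(c[...,1]+.32)<.08)&(z>.05)&(z<.1)
t=c[m];print(len(t));print(np.percentile(t,[0,1,50,99,100],axis=0).round(4) if len(t) else '')
hsv=cv2.cvtColor(p['image'],cv2.COLOR_RGB2HSV);b=(hsv[...,0]>100)&(hsv[...,0]<125)&(hsv[...,1]>100);print(b.sum(),np.median(c[b],axis=0),np.argwhere(b).mean(0))
```

```text
1621
[[ 0.5421 -0.3393  0.0504]
 [ 0.5439 -0.3374  0.0555]
 [ 0.5629 -0.3168  0.08  ]
 [ 0.5823 -0.2981  0.0817]
 [ 0.5837 -0.2978  0.0829]]
3696 [ 0.55744435 -0.59613915  0.04111352] [282.27597403 227.95400433]
```

View pics/w5.png

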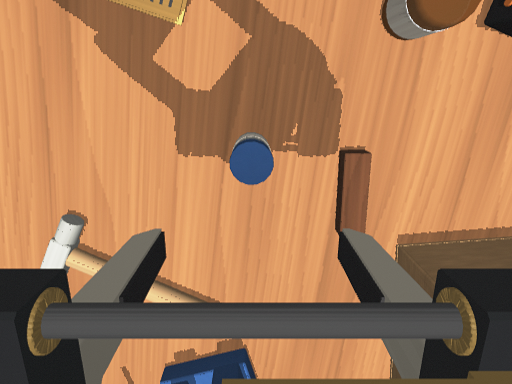

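Blue tin seen at pixel (251,162), lid centre (0.563, −0.318), top at 80 mm; the fingers have free space around it.

Call:
move_arm(steps=[0,0,0,0,-0.073,0.1,0,0,0,0,0,-0.073,0.2,0,0,0,0,0,0,0.2,0,0,0,0,0,0,0.2,0,0,0,0,0,0,0.2,0,0,0,0,0,0,0.2,0,0,0,0,0,0,0.18,0,0,0,0,0,0,0.13,0,0,0,0,0,0,0.05,0,0,0,0,0,0,0,0])

```text
time_s: 12.07
eef_pos: [0.5623, -0.3169, 0.0468]
tool_rot: [0.998, 0.062, -0.001, -0.001]
wrist_force: [0.5, 0.2, 0.2]
gripper_width: 1.0
```

Call:
move_arm(steps=[0,0,0,0,0,0,1,0,0,0,0,0,0,1,0,0,0,0,0,0,1,0,0,0,0,0,0,1,0,0,0,0,0,0,1,0,0,0,0,0,0,1,0,0,0,0,0,0,1,0,0,0,0,0,0,1,0,0,0,0,0,0,1], force=20)

```text
time_s: 12.82
eef_pos: [0.5627, -0.3182, 0.0477]
tool_rot: [0.998, 0.061, 0.0, 0.0]
wrist_force: [0.5, 0.4, 0.3]
gripper_width: 0.448
```

```bash
python3 plan.py 0.56 -0.06 0.25 6.9 12 | head -2
```

```text
pos [ 0.5627 -0.3182  0.0477] yaw 7.03 t 12.82 F [0.5 0.4 0.3] g 0.448
0.0 -0.0 0.0001 0.0201 -0.1782 -0.1405
```

Call:
move_arm(steps=[0,0,0,0,0,-0.1,1,0,0,0,0,0,-0.25,1,0,0,0,0,0,-0.3,1,0,0,0,0,0,-0.3,1,0,0,0,0,0,-0.3,1,0,0,0,0.008,-0.1,-0.26,1,0,0,0,0.015,-0.2,-0.18,1,0,0,0,0.015,-0.27,0,1,0,0,0,0.015,-0.27,0,1,0,0,0,0.015,-0.27,0,1])

```text
time_s: 13.65
eef_pos: [0.554, -0.1837, 0.2516]
tool_rot: [0.998, 0.061, 0.0, 0.0]
wrist_force: [0.0, 0.7, -2.2]
gripper_width: 0.45
```

Call:
move_arm(steps=[0,0,0,0.015,-0.27,0,1,0,0,0,0.015,-0.27,0,1,0,0,0,0.015,-0.27,0,1,0,0,0,0.015,-0.27,0,1,0,0,0,0.015,-0.26,0,1,0,0,0,0.015,-0.15,0,1,0,0,0,0,-0.058,0,1,0,0,0,0,0,0,1])

```text
time_s: 14.32
eef_pos: [0.5422, 0.0019, 0.2511]
tool_rot: [0.998, 0.062, 0.0, -0.0]
wrist_force: [0.4, -0.4, -3.0]
gripper_width: 0.448
```

```bash
python3 f.py; python3 plan.py 0.5428 0.0011 0.14 6.9 6 | head -2
```

```text
felt [251.093  160.3874] 839 mid [0.5426 0.0004 0.0065] ext [0.0404 0.0392 0.0051] [0.5427 0.0011 0.0069]
held 5906 min [-0.025  -0.0216 -0.04  ] max [ 0.025   0.0108 -0.026 ] mean [ 0.0004 -0.0057 -0.0325]
[0.5423 0.0008 0.251 ] 14.3667
pos [0.5423 0.0008 0.251 ] yaw 7.1 t 14.37 F [-0.  -1.2 -2.2] g 0.447
0.0 -0.0 0.0002 0.0007 -0.0003 0.1541
```

Call:
move_arm(steps=[0,0,0,0.003,0,0.15,1,0,0,0,0,0,0.2,1,0,0,0,0,0,0.2,1,0,0,0,0,0,0.2,1,0,0,0,0,0,0.2,1,0,0,0,0,0,0.2,1,0,0,0,0,0,0.15,1,0,0,0,0,0,0.12,1,0,0,0,0,0,0.1,1,0,0,0,0,0,0.03,1])

```text
time_s: 15.2
eef_pos: [0.5421, -0.0002, 0.0626]
tool_rot: [0.998, 0.061, -0.001, -0.0]
wrist_force: [-0.2, -0.4, -1.9]
gripper_width: 0.453
```

Call:
move_arm(steps=[0,0,0,0,0,0.02,1,0,0,0,0,0,0.02,1,0,0,0,0,0,0.015,1,0,0,0,0,0,0.01,1,0,0,0,0,0,0.01,1,0,0,0,0,0,0,1])

```text
time_s: 15.7
eef_pos: [0.5429, 0.0008, 0.0556]
tool_rot: [0.998, 0.061, 0.0, 0.0]
wrist_force: [0.5, -0.5, -2.0]
gripper_width: 0.449
```

Call:
move_arm(steps=[0,0,0,0,0,0.01,1,0,0,0,0,0,0.005,1,0,0,0,0,0,0.005,1,0,0,0,0,0,0,1])

```text
time_s: 16.03
eef_pos: [0.5429, 0.0008, 0.0536]
tool_rot: [0.998, 0.061, 0.0, 0.0]
wrist_force: [-2.7, -0.5, 4.5]
gripper_width: 0.444
```

Call:
move_arm(steps=[0,0,0,0,0,0,0.3,0,0,0,0,0,0,0.2,0,0,0,0,0,0,0.1,0,0,0,0,0,0,0,0,0,0,0,0,-0.1,0,0,0,0,0,0,-0.2,0,0,0,0,0,0,-0.3,0,0,0,0,0,0,-0.3,0,0,0,0,0,0,-0.3,0,0,0,0,0,0,-0.3,0])

```text
time_s: 16.87
eef_pos: [0.5424, 0.0008, 0.2359]
tool_rot: [0.998, 0.061, 0.0, 0.0]
wrist_force: [0.1, -0.6, 0.6]
gripper_width: 1.0
```

Call:
move_arm(steps=[0,0,0,0,0,-0.3,1,0,0,0,0,0,-0.3,1,0,0,0,0,0,-0.3,1,0,0,0,0,0,-0.3,1,0,0,0,0,0,-0.2,1,0,0,0,0,0,0,1,0,0,0,0,0,0,1])

```text
time_s: 17.45
eef_pos: [0.5427, 0.0008, 0.4031]
tool_rot: [0.998, 0.061, 0.001, 0.0]
wrist_force: [-0.2, -0.0, -0.8]
gripper_width: 0.548
```

```bash
python3 plan.py 0.514 0.245 0.38 6.9 10 | head -2
python3 - <<'E'
from h import *
np.set_printoptions(precision=4,suppress=True)
P=[ctrl.get_image(n) for n in('scene','side')]
for k in('hasp_tip','hinge'):print(k,tri([ray(p,ctrl.spot_point(p,k)[0]['point']) for p in P]))
c=np.concatenate([cloud(p).reshape(-1,3) for p in P]);h=np.array([.530,.1054,.093]);u=np.array([.9925,.122,0]);v=np.array([-.122,.9925,0])
d=c-h;a=d@u;b=d@v;z=d[:,2];m=(abs(a)<.02)&(b>-.02)&(b<.15)&(z>.05)&(z<.28)
for lo in(.06,.1,.14,.18,.22):
    s=m&(z>lo)&(z<lo+.03);print(lo,s.sum(),a[s].mean(),np.percentile(b[s],[2,50,98]),z[s].mean())
print('top',z[m].max())
p=ctrl.get_image('wrist');save(p,'w6.png');print(ctrl.get_obs()['time_s'])
E
```

```text
pos [0.5427 0.0008 0.4031] yaw 7.04 t 17.45 F [-0.2 -0.  -0.8] g 0.548
0.0 -0.0001 0.0001 0.0012 -0.2049 0.0191Traceback (most recent call last):
  File "<stdin>", line 4, in <module>
IndexError: list index out of range
```

```bash
cat > hb.py <<'E'
from h import *
np.set_printoptions(precision=4,suppress=True)
P=[ctrl.get_image(n) for n in('scene','side','wrist')];save(P[2],'w6.png')
h=np.array([.530,.1054,.093]);u=np.array([.9925,.122,0]);v=np.array([-.122,.9925,0])
for n,p in zip(('scene','side','wrist'),P):
    d=cloud(p).reshape(-1,3)-h;a=d@u;b=d@v;z=d[:,2];m=(abs(a)<.03)&(b>-.02)&(b<.15)&(z>.05)&(z<.28)
    for lo in(.06,.12,.18,.22):
        s=m&(z>lo)&(z<lo+.03)
        if s.sum()>20:print(n,lo,s.sum(),'a',np.percentile(a[s],[2,98]),'b',np.percentile(b[s],[2,50,98]),'z',z[s].mean(),'max',z[m].max())
print(ctrl.get_obs()['time_s'])
E
python3 hb.py
```

```text
scene 0.06 82 a [-0.0154  0.013 ] b [0.0083 0.0148 0.0216] z 0.0753495129040918 max 0.23885379791343317
scene 0.12 86 a [-0.0148  0.0137] b [0.0261 0.0328 0.0396] z 0.13499769211100912 max 0.23885379791343317
scene 0.18 95 a [-0.0131  0.0144] b [0.0447 0.0503 0.0587] z 0.19487157163499674 max 0.23885379791343317
scene 0.22 59 a [-0.0138  0.0133] b [0.0552 0.0607 0.0678] z 0.22942729860915456 max 0.23885379791343317
side 0.06 48 a [-0.0157  0.0081] b [0.0142 0.0208 0.0263] z 0.07487345584325587 max 0.24032320878147848
side 0.12 57 a [-0.0155  0.0069] b [0.0325 0.0386 0.0441] z 0.1353552588841799 max 0.24032320878147848
side 0.18 82 a [-0.0155  0.0082] b [0.0497 0.0562 0.0616] z 0.19526942978185854 max 0.24032320878147848
side 0.22 110 a [-0.0152  0.0098] b [0.0615 0.0671 0.0706] z 0.23401279595974034 max 0.24032320878147848
wrist 0.06 285 a [-0.0117  0.0131] b [0.0152 0.0199 0.0241] z 0.07550038934468464 max 0.16918324593983405
wrist 0.12 493 a [-0.0117  0.013 ] b [0.0327 0.0374 0.0414] z 0.1358738876753314 max 0.16918324593983405
17.8
```

View pics/w6.png

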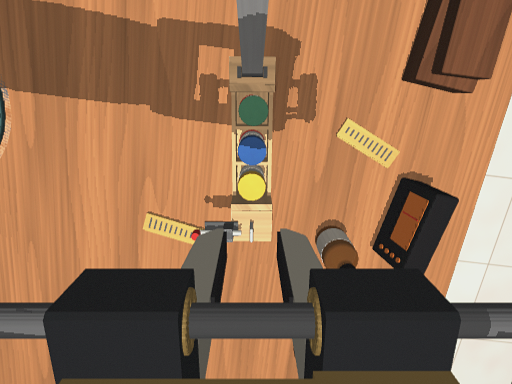

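Wrist view: all three tins upright in their cells, green (254,110), blue (252,150), yellow (252,185); bar up at (253,35), tilt about 16.6° (1.86 rad).

Call:
move_arm(steps=[0,0,0,0,-0.25,0,1,0,0,0,0,-0.3,0,1,0,0,0,0,-0.3,0,1,0,0,0,0,-0.3,0,1,0,0,0,0,-0.3,0,1,0,0,0,0,-0.3,0,1,0,0,0,0,-0.17,0.1,1,0,0,0,0,0,0.26,1,0,0,0,0,0,0.26,1,0,0,0,0,0,0.24,1])

```text
time_s: 18.63
eef_pos: [0.5141, 0.2299, 0.2958]
tool_rot: [0.998, 0.062, -0.0, 0.0]
wrist_force: [0.3, -0.9, 0.9]
gripper_width: 0.005
```

```bash
python3 plan.py 0.515 0.23 0.30 6.9 10 | head -2
```

```text
pos [0.5141 0.2299 0.2958] yaw 7.1 t 18.63 F [ 0.3 -0.9  0.9] g 0.005
0.0 0.0 0.0001 0.0008 0.0 -0.0035
```

Run:
```python
import numpy as np
P=[]
N=20
for i in range(N+1):
    f=np.radians(90*i/N); r=.203-.021*i/N
    P.append((-r*np.sin(f)+.003*np.cos(f)+.0075, r*np.cos(f)+.003*np.sin(f)))
P=np.array(P); D=-np.diff(P,axis=0)/.12
for i,d in enumerate(D): print(i+1,d.round(3),P[i+1].round(4))
```

```text
1 [0.132 0.012] [-0.0054  0.2016]
2 [0.13  0.022] [-0.021   0.1989]
3 [0.127 0.032] [-0.0362  0.195 ]
4 [0.124 0.042] [-0.0511  0.19  ]
5 [0.119 0.051] [-0.0654  0.1838]
6 [0.114 0.06 ] [-0.0791  0.1766]
7 [0.109 0.069] [-0.0922  0.1684]
8 [0.102 0.077] [-0.1045  0.1592]
9 [0.096 0.084] [-0.1159  0.1491]
10 [0.088 0.091] [-0.1265  0.1382]
11 [0.08  0.097] [-0.1361  0.1266]
12 [0.072 0.102] [-0.1448  0.1143]
13 [0.063 0.107] [-0.1524  0.1015]
14 [0.054 0.111] [-0.1589  0.0882]
15 [0.045 0.114] [-0.1643  0.0744]
16 [0.036 0.117] [-0.1687  0.0604]
17 [0.026 0.119] [-0.1718  0.0461]
18 [0.017 0.12 ] [-0.1739  0.0318]
19 [0.007 0.12 ] [-0.1748  0.0174]
20 [-0.002  0.12 ] [-0.1745  0.003 ]
```

Call:
move_arm(steps=[0,0,0,0,0.15,0,1,0,0,0,0,0.16,0,1,0,0,0,0,0.16,0,1,0,0,0,0,0.16,0,1,0,0,0,0,0.16,0,1,0,0,0,0,0.17,0,1])

```text
time_s: 19.13
eef_pos: [0.5285, 0.1144, 0.2976]
tool_rot: [0.998, 0.062, -0.0, -0.0]
wrist_force: [-0.3, 2.1, 1.4]
gripper_width: 0.004
```

Call:
move_arm(steps=[0,0,0,0,0.132,0.015,1,0,0,0,0,0.13,0.022,1,0,0,0,0,0.127,0.032,1,0,0,0,0,0.124,0.042,1,0,0,0,0,0.119,0.051,1,0,0,0,0,0.114,0.06,1,0,0,0,0,0.109,0.069,1,0,0,0,0,0.102,0.077,1,0,0,0,0,0.096,0.084,1,0,0,0,0,0.088,0.091,1])

```text
time_s: 19.97
eef_pos: [0.5455, -0.0218, 0.2317]
tool_rot: [0.998, 0.061, -0.0, 0.0]
wrist_force: [0.3, 0.8, 1.3]
gripper_width: 0.005
```

```bash
cat > b.py <<'E'
from h import *
o=ctrl.get_obs();d=o['eef_pos']-[.53,.1054,.093]
print('a',(d@[.9925,.122,0]).round(4),'b',(d@[-.122,.9925,0]).round(4),'z',d[2].round(4),'F',o['wrist_force'].round(1),o['time_s'])
E
python3 b.py
```

```text
a -0.0001 b -0.1281 z 0.1387 F [0.3 0.8 1.3] 19.9667
```

Call:
move_arm(steps=[0,0,0,0,0.078,0.097,1,0,0,0,0,0.07,0.102,1,0,0,0,0,0.062,0.107,1,0,0,0,0,0.054,0.111,1,0,0,0,0,0.045,0.114,1,0,0,0,0,0.036,0.117,1,0,0,0,0,0.02,0.119,1,0,0,0,0,0.01,0.12,1,0,0,0,0,0,0.1,1,0,0,0,0,0,0.07,1])

```text
time_s: 20.8
eef_pos: [0.5505, -0.0652, 0.1039]
tool_rot: [0.998, 0.061, -0.001, -0.0]
wrist_force: [-0.4, -0.3, 0.3]
gripper_width: 0.004
```

```bash
python3 b.py
```

```text
a -0.0005 b -0.1719 z 0.0109 F [-0.4 -0.3  0.3] 20.8
```

Call:
move_arm(steps=[0,0,0,0,0,0.02,1,0,0,0,0,0,0.02,1,0,0,0,0,0,0.015,1,0,0,0,0,0,0.01,1,0,0,0,0,0,0,1])

```text
time_s: 21.22
eef_pos: [0.5511, -0.0654, 0.0983]
tool_rot: [0.998, 0.061, 0.0, 0.0]
wrist_force: [-0.0, -0.3, -0.1]
gripper_width: 0.005
```

Run:
```python
from h import *
a=ctrl.get_image('scene')['image'][:,:,::-1];b=ctrl.get_image('side')['image'][:,:,::-1]
f=lambda i:cv2.resize(i,(800,300),interpolation=cv2.INTER_CUBIC)
cv2.imwrite('pics/h1.png',np.hstack([cv2.resize(a[60:260,230:390],(400,500)),cv2.resize(b[130:330,130:290],(400,500))]))
```

```text
(no output)
```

View pics/h1.png

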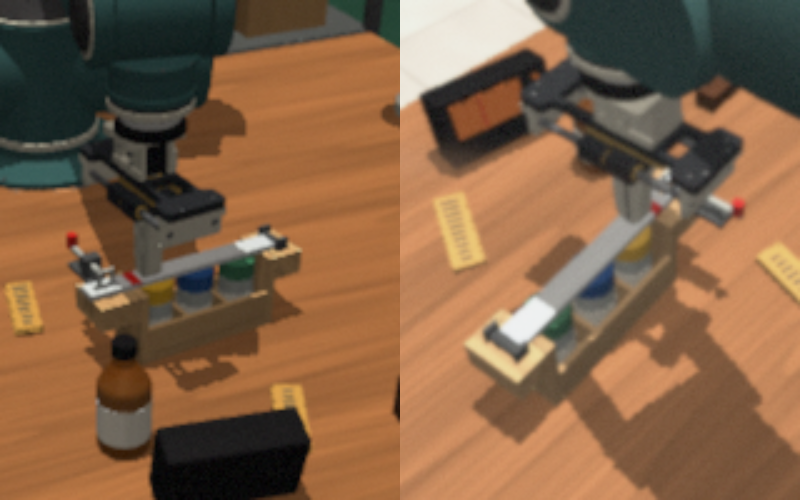

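The bar lies level over the tins with the tool at its red band ((130,278) left half); now press until contact.

Call:
move_arm(steps=[0,0,0,0,0,0.01,1,0,0,0,0,0,0.01,1,0,0,0,0,0,0.01,1,0,0,0,0,0,0,1,0,0,0,0,0,0,1])

```text
time_s: 21.73
eef_pos: [0.5513, -0.0655, 0.096]
tool_rot: [0.998, 0.061, 0.001, 0.0]
wrist_force: [-6.2, 1.7, 16.0]
gripper_width: 0.004
```

Call:
move_arm(steps=[0,0,0,0,0,-0.13,1,0,0,0,0,0,-0.2,1,0,0,0,0,0,-0.2,1,0,0,0,-0.2,0.085,0,1,0,0,0,-0.21,0.085,0,1,0,0,0,-0.21,0.085,0,1,0,0,0,-0.21,0.085,0,1,0,0,0,-0.2,0.085,0,1,0,0,0,0,0,0,1,0,0,0,0,0,0,1])

```text
time_s: 22.57
eef_pos: [0.4341, -0.1317, 0.1584]
tool_rot: [0.998, 0.061, 0.001, 0.0]
wrist_force: [0.2, 0.6, 0.7]
gripper_width: 0.006
```

```bash
python3 b.py; python3 w2.py w7 | grep -v "(0.074"
```

```text
a -0.1241 b -0.2236 z 0.0654 F [0.2 0.6 0.7] 22.5667
[ 0.4347 -0.1313  0.1583] 22.6167
(0.09, 0.099) [  324     0   153   240 11616] mid [ 0.5356 -0.0621  0.0945] ext [0.1001 0.1599 0.0089] mean [ 0.5453 -0.0593  0.0954] rgb [213 202 197]
(0.09, 0.099) [385 154  18  28 188] mid [ 0.5307 -0.0909  0.0912] ext [0.0139 0.0189 0.0025] mean [ 0.5312 -0.091   0.0906] rgb [230 202 144]
(0.09, 0.099) [444 200  17  26 178] mid [ 0.5815 -0.1184  0.091 ] ext [0.013  0.0195 0.002 ] mean [ 0.5821 -0.1181  0.0906] rgb [240 213 151]
(0.09, 0.099) [442 218  11  15  82] mid [ 0.5813 -0.1289  0.0907] ext [0.0091 0.0108 0.0015] mean [ 0.581  -0.1291  0.0905] rgb [240 216 155]
(0.09, 0.099) [328 220  39   3  76] mid [ 0.5044 -0.132   0.0963] ext [0.0262 0.0048 0.0051] mean [ 0.5051 -0.1324  0.0953] rgb [112 108 104]
(0.1165, 0.13) [375 203  26  31 689] mid [ 0.5226 -0.1196  0.1188] ext [0.0166 0.0219 0.0046] mean [ 0.5222 -0.1194  0.1191] rgb [72 71 71]
(0.1165, 0.13) [432 203  13  31 251] mid [ 0.5558 -0.1155  0.1189] ext [0.0064 0.0202 0.0049] mean [ 0.5554 -0.1153  0.1189] rgb [195 195 187]
(0.1165, 0.13) [308 210  21  21 322] mid [ 0.4772 -0.1251  0.1211] ext [0.012  0.0126 0.0089] mean [ 0.4765 -0.1242  0.1232] rgb [168  47  44]
```

View pics/w7.png

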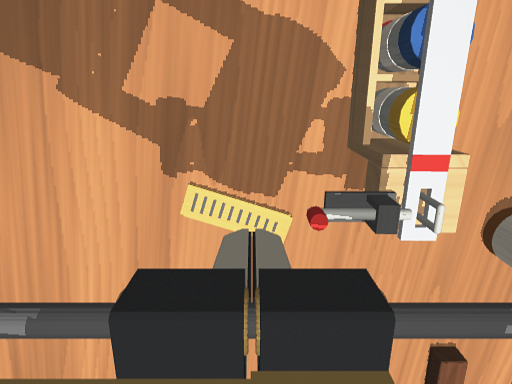

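Wrist view: bar level, slot over the staple at (430,213), pin post at (318,217), clear space behind it.

Call:
move_arm(steps=[0,0,0,0,0,0.13,1,0,0,0,0,0,0.14,1,0,0,0,0,0,0.1,1,0,0,0,0,0,0.01,1,0,0,0,0.08,0,0,1,0,0,0,0.08,0,0,1,0,0,0,0.05,0,0,1,0,0,0,0.05,0,0,1,0,0,0,0.05,0,0,1])

```text
time_s: 23.37
eef_pos: [0.4724, -0.1266, 0.113]
tool_rot: [0.998, 0.062, 0.0, 0.0]
wrist_force: [-2.4, -0.0, 1.6]
gripper_width: 0.01
```

```bash
python3 b.py
```

```text
a -0.0855 b -0.2232 z 0.02 F [-2.4 -0.   1.6] 23.3667
```

Call:
move_arm(steps=[0,0,0,0.04,0,0,1,0,0,0,0.04,0,0,1,0,0,0,0.03,0,0,1,0,0,0,0,0,0,1])

```text
time_s: 23.7
eef_pos: [0.4851, -0.1249, 0.1124]
tool_rot: [0.998, 0.061, 0.0, -0.0]
wrist_force: [0.1, 0.2, 0.6]
gripper_width: 0.002
```

```bash
python3 b.py
```

```text
a -0.0727 b -0.2231 z 0.0194 F [0.1 0.2 0.6] 23.7
```

Call:
move_arm(steps=[0,0,0,0.03,0,0,1,0,0,0,0.02,0,0,1,0,0,0,0.02,0,0,1,0,0,0,0,0,0,1])

```text
time_s: 24.03
eef_pos: [0.4887, -0.1245, 0.1118]
tool_rot: [0.998, 0.061, -0.006, -0.0]
wrist_force: [-46.2, -4.4, 19.4]
gripper_width: 0.007
```

Call:
move_arm(steps=[0,0,0,-0.05,0,0,1,0,0,0,-0.1,0,0,1,0,0,0,-0.15,0,0,1,0,0,0,-0.15,0,0,1,0,0,0,0,0,-0.2,1,0,0,0,0,0,-0.25,1,0,0,0,0,0,-0.25,1,0,0,0,0,0,0,1,0,0,0,0,0,0,1])

```text
time_s: 24.78
eef_pos: [0.4399, -0.1308, 0.198]
tool_rot: [0.998, 0.061, 0.002, 0.001]
wrist_force: [0.3, 0.4, -0.3]
gripper_width: 0.003
```

```bash
python3 b.py; python3 w2.py w8 | grep -v "(0.074"; python3 -c "
import cv2;cv2.imwrite('pics/w8c.png',cv2.resize(cv2.imread('pics/w8.png')[0:280,250:512],None,fx=2,fy=2))"
```

```text
a -0.1182 b -0.2234 z 0.105 F [ 0.3  0.4 -0.3] 24.7833
[ 0.4394 -0.1306  0.1965] 24.8333
(0.09, 0.099) [ 306    0  130  204 8644] mid [ 0.5365 -0.0533  0.0945] ext [0.1014 0.1611 0.0089] mean [ 0.5427 -0.0521  0.0954] rgb [216 205 199]
(0.09, 0.099) [356 148   7  11  40] mid [ 0.5243 -0.088   0.0912] ext [0.0047 0.0082 0.0023] mean [ 0.5241 -0.0882  0.0906] rgb [169 135  97]
(0.09, 0.099) [368 202  40  19 526] mid [ 0.5588 -0.1331  0.0943] ext [0.0341 0.0181 0.0085] mean [ 0.5551 -0.134   0.0953] rgb [227 225 220]
(0.1165, 0.13) [332 187  39  26 729] mid [ 0.516  -0.1199  0.1216] ext [0.0291 0.0216 0.0101] mean [ 0.5173 -0.1197  0.1204] rgb [108  68  66]
(0.1165, 0.13) [398 187  11  26 178] mid [ 0.5561 -0.1152  0.1188] ext [0.0072 0.0201 0.0044] mean [ 0.5556 -0.1153  0.119 ] rgb [204 205 198]
```

View pics/w8c.png

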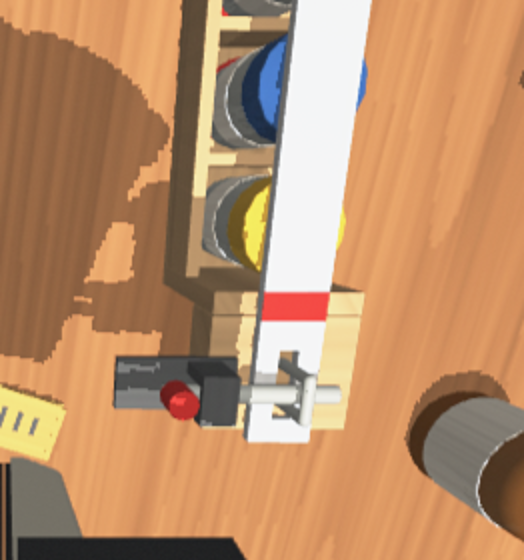

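Crop: pin passes through the loop past the staple (post at crop (180,400), rod end at (335,393)), the post is about 49 mm from the staple, which is fully home, and the bar is level. Handing in.

```bash
python3 -c "
from bench import ctrl
print(ctrl.finish_job(), ctrl.get_obs()['time_s'])"
```

```text
the job is handed in; nothing more can be done
the job is handed in; nothing more can be done
```

The job is done and handed in after about 25 s of the 69 s allowed. I lowered the green tin into the hinge-end cell and the blue tin into the middle cell. I then swung the hasp down over the staple and, after that, pushed the pin home.

**Last checks:**
- **Tins:** all three stood upright in their cells before the bar came down. Blue and yellow still did in the last picture; green was out of that crop.
- **Bar:** it is level, with its top at about 95.5 mm against the 96 mm given, and the staple stands up through its slot.
- **Pin:** it shows through the loop, with the post about 49 mm from the staple. That matches fully home (85 − 36 mm), and the pin came up hard against its stop.
- **Robot:** clear of everything at hand-in.
- **Other objects:** I did not touch the reed plates, bottle, hammer or block. I did not re-measure them at the end.

**Forces to note:** the fingertips pushed the pin with about 46 N against its stop for a moment. That is well under the 120 N wrist limit, but over the 40 N limit for the arm and gripper body if that limit also counts the fingers. Putting the green tin down also met about 10 N, harder than intended.

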